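Load the tube block and index the stage to the next hole

ROBOT

A 6-joint arm with a two-finger parallel gripper is mounted at the origin on the work surface. World frame = base frame: x ahead of the robot, y to its left, z up, the work surface at z = 0. Lengths are in mm, angles in rad, forces in N, time in s.
With the tool pointing down it reaches from about 275 to 1000 mm from the base axis. Payload 8.4 kg.
Tool frame: the origin (TCP) lies between the finger pads; the fingertips stand r.tips_ahead ahead of it and the grasp point (between the pads) lies 6 mm ahead of it (r.tips_ahead is the distance from the TCP to the fingertips, in mm); z points along the fingers, y is the line along which they close (so a half turn about z gives the same grasp; the last joint's range is limited). The gripper opens to 85 mm and grips with 20 to 120 N. Pads are 22 mm wide; open, the fingers measure 114 mm over their backs; the gripper's body (76 mm by 85 mm) begins 54 mm behind the grasp point. The pads swing forward as they close: fully open they stand 13 mm farther back than shut.
Start: joints at [1.223, 0.353, 1.633, -0, 1.155, -0.002], TCP at [211.842, 588.006, 256.281] pointing down, gripper open.
Joint ranges: [-2.63, 2.63], [-0.92, 2.1], [0.06, 2.66], [-1.3, 4.44], [0, 2.69], [-3.02, 3.02]. Speed limits (rad/s): [2.22, 2.22, 2.79, 3.14, 3.14, 3.14].

INTERFACE

Orientations are given as [roll, pitch, yaw] about the fixed x, y, z axes, in that order (R = Rz(yaw) Ry(pitch) Rx(roll)).
In Python, from rig import r gives the robot as it stands.
- The arm moves only by the tool carry_out, never from a script. Its arguments are lists of equal length, an entry for each row: "delta_pos": the shift along the tool's x, y, z in m, a list of three; "rot": the turn, a rotation vector about the tool's x, y, z in degrees, a list of three. A call has 1 to 8 rows; each row is the pose to reach, as a shift and turn from the pose commanded when the call began, along the tool's axes at that moment; what a row does not reach only later rows make up. A row lasts 1/8 s, in which the tool goes at most 62.5 mm and 10.7 degrees, less where a joint would pass 70% of its speed; a pose out of reach is approached as far as the arm can. A call with a gripper value outside its range is refused whole. "claw" is the finger opening in m, from 0 to 0.0854, set as the call begins (left out, the last holds). The fingers move at their own pace and stop on an object; "grip_force" is the grip in N (left out, the last holds). Time passes only in rows, so rows that repeat a pose let the fingers close. It gives the time, the measured TCP pose, the force, the opening and the grip force at its end, in the units of the state.
- r.sense(): the state, without advancing time (a new reading comes with each control period).
- r.grab_frame(name): name is "scene" or "top" or "wrist"; returns the picture (420x560x3 uint8, blue, green, red); there is no depth.
- r.camera_info(name): a dict with "fx", "fy", "cx", "cy" (pixels), "pose" (4x4, takes a point from camera to world coordinates); the wrist camera has in their place "hand_eye" (4x4, takes a point from camera to tool coordinates, whose origin is the TCP and whose axes are the flange's). Camera axes: x right, y down, z forward; pixel columns grow to the right and rows downward; lengths in mm; the calibration is good to about 2 mm. A picture is of the moment at which its call begins: read the wrist's pose just before it. camera_info takes no time and is no camera call.
- r.sign_off(): hands the job in; it is judged then, once.
Trained networks look in the newest picture that a camera, given by its name, has taken for a name from the list of things; names that differ only in an ending like _2 or _b are one class to them, and where a whole thing is asked for, a point or a joint stands for the part that bears it (a point fixed in the world has none). Each returns a list of dicts, best first, with "p" (0 to 1); they miss things now and then, are a little off and sometimes report something else, mostly with a low value. They report only what shows in the picture. A call takes as long as a camera call. They do not tell look-alikes from the thing itself.
- r.recognise(thing, camera): "box" ([left, top, right, bottom] in pixels, round what is visible of it).
- r.cut_out(thing, camera): "mask" (420x560 bool, what is visible of it) and "box" ([left, top, right, bottom] in pixels, round what is visible of it).
The state is a dict: "clock": time; "qpos": joint angles; "qvel": joint speeds; "joint_efforts": joint torques, N m; "eef_pos": TCP position; "tcp_rot": TCP orientation; "contact_force": force on the tool from outside, world axes, zero at the start; "wrist_torque": the same for the moment, N m; "opening": opening from 0.0 (shut) to 1.0 (fully open); "grasp_force": force on a finger pad.
Only numpy, scipy, OpenCV 4.12 (cv2) and the standard library are available. Lean on these libraries where they do the work, as an engineer would, in place of code of your own. Each camera call takes 0.05 s, during which the arm holds its last target. There are 200 camera calls.

TASK

Lift the aluminium tube block by its fin and lower it (do not drop it) onto the two pegs of the stage until it sits flat, and let go of it. Then pull the stage's black T-handle up to free the lock pin, slide the stage one hole along towards the reader head (the T-shaped tower, not the low finned cooler), and let the pin go fully home in that hole. Finish still gripping the T-handle with the pin home, and leave the other things on the bench where they are.

Things in the scene. Friction and masses are not known exactly. Their poses are not given: they have to be found in the camera images.
- block: Loose aluminium tube block, 60 (x) x 110 (y) x 45 (z) mm, about 0.45 kg (may vary by 30 %). Origin: centre of its underside, z up. On its top, at the middle, a solid lifting fin, 14 mm thick (x), 36 mm long (y), from 45 to 81 mm above the origin: grasp it across x. Two white-capped tubes (16 mm caps, tops at 67 mm) stand at each end, at x +-16, y +-40 mm. Two blind sockets in the underside, 13 mm square, 18 mm deep, at x 0, y +-38 mm. Either way round fits.
- stage_seat (a point): Point on the top of the sliding stage midway between its two steel pegs, where the block's origin belongs; 43.5 mm above the bench. Axes as the station's. The pegs stand at x 0, y +-38 mm from it, 10 mm across, 15 mm tall with tapered tips. The dark stage plate is 120 x 120 mm here, with a 36 mm wide tongue towards -x that carries the plunger, 95 mm from this point in -x. The point travels with the stage.
- station: Fixed aluminium bed, 180 (x) x 300 (y) x 30 (z) mm; origin: centre of its underside, z up, y along the slide. A row of five lock holes, 13 mm across and 40 mm apart (at y -80, -40, 0, 40, 80 mm), lies at x -65 mm in its top.
- t_handle: Black T-handle of the lock plunger, on the stage's tongue: a bar 46 (x) x 16 (y) x 26 (z) mm, axes as the station's. Origin: centre of its underside, 58 mm above the bench when the pin is home (so its top is at 84 mm); a 22 mm collar below it reaches up to 55.5 mm. Grasp it across y, from above.
- plunger (a joint): Height in m by which the T-handle and pin are pulled up: 0 = pin home, 12 mm in a hole; from 0.012 the pin is clear of the bed; the stop is at 0.018. A spring draws it down: 3 N when home, 6.6 N at the stop. The pin is 10 mm across with a round end; it follows the handle and moves with the stage.
- stage (a joint): Position in m of the stage along the station's y, 0 at the middle hole, where it starts within 1 mm. The next holes lie at +0.040 and -0.040. It slides with about 1.5 N of friction and is moved by its T-handle once the pin is up; while the pin is in a hole it is locked with 1.5 mm of play either way.
- reader: Fixed reader head: T-shaped tower, white column on a 100 x 70 mm foot, with a cross head 80 x 90 mm whose top is at 145 mm and a lens at either end. It stands past one end of the bed, at station x 30, y +205 or -205 mm; origin: centre of its underside. The stage goes one hole towards it.
- cooler: Fixed finned cooler past the other end of the bed: 100 x 70 mm, 60 mm tall, aluminium foot and black fins; origin: centre of its underside.
- bottle: Bystander, to be left where it is: small brown bottle, 60 mm across, 130 mm tall. Origin: centre of its underside.
- beaker: Bystander, to be left where it is: glass beaker, 70 mm across, 85 mm tall. Origin: centre of its underside.
- dish: Bystander, to be left where it is: closed clear dish, 80 mm across, 14 mm tall. Origin: centre of its underside.
- rack: Bystander, to be left where it is: grey tube rack with eight dark-capped tubes, 70 x 120 mm, 76 mm tall. Origin: centre of its underside.
- tipbox: Bystander, to be left where it is: grey box with clear lid, 85 x 120 mm, 65 mm tall. Origin: centre of its underside.
- jar: Bystander, to be left where it is: white jar, 56 mm across, 70 mm tall. Origin: centre of its underside.
- tape: Bystander, to be left where it is: ring of paper tape lying flat, 90 mm across, 20 mm tall. Origin: centre of its underside.
Mind the look-alikes: they are no part of the job. Leave any blue look-alike of the reader alone. Leave any blue look-alike of the block alone.

How it is judged (in metres and radians):
On the way, in this order (a step that is already met when the one before it is completed fails the run):
1. the tube block sits flat on the stage's pegs and is let go (horizontal distance between block and stage_seat below 0.004 m and z of block in the frame of stage_seat between -0.003 and 0.003 m and angle between block's own z axis and vertical below 0.05 rad and angle between the x axis of block and the x axis of stage_seat, either way round below 0.08 rad and contact force between the fingers and block below 0.1 N), for 0.2 s.
2. the lock pin is pulled up while the stage is still at the middle hole (value of joint plunger above 0.01 m and value of joint stage between -0.01 and 0.01 m), for 0.05 s.
3. the stage is at the next hole towards the reader with the pin home (((y of reader in the frame of station above 0 m and value of joint stage between 0.0365 and 0.0435 m) or (not (y of reader in the frame of station above 0 m) and value of joint stage between -0.0435 and -0.0365 m)) and value of joint plunger below 0.003 m), for 0.2 s.
At the end, for the whole second after the job is handed in: Block on the pegs, untouched and at rest (4 mm, 0.08 rad, underside within 3 mm of the stage, tilt under 0.05 rad); stage within 3.5 mm of the hole next to the middle on the reader's side; pin within 3 mm of home; fingers holding the T-handle with over 2 N (all of step 1 and all of step 3 and contact force between the fingers and t_handle above 2 N and linear speed of block below 0.02 m/s); the arm keeps its last pose, push and grip.
It fails at once if a bystander is moved more than 30 mm (distance of any of bottle, beaker, dish, rack, tipbox, jar, tape from where it was at the start of the episode above 0.03 m).
It fails at once if the block is dropped onto the stage (horizontal distance between block and stage_seat below 0.06 m and z of block in the frame of stage_seat above 0.025 m and contact force between the fingers and block below 0.01 N).
It also fails if it takes over 51 s, if anything falls off the work surface, if the arm or the gripper's body presses on something with over 40 N, if the wrist force passes 120 N, or if a joint passes its speed limit or range.

## Working session

There is one attempt and no reset: what is moved stays moved. The work goes in short steps, Python scripts to look and compute and a tool call to move; the robot and the scene stay as the last step left them, time stands still between calls to the robot, and variables do not carry over. Pictures are saved under pics/ and viewed, at most 10 in all, crops included, and the job is handed in when it is done.

Besides the shell and the picture viewer there is one more tool, called after "Call:" by a JSON object that holds its "api" and its "payload", one argument or row to a line. carry_out: Moves the arm, as the interface text tells. Its arguments: {"type":"object","properties":{"delta_pos":{"type":"array","items":{"type":"array","items":{"type":"number"}}},"rot":{"type":"array","items":{"type":"array","items":{"type":"number"}}},"claw":{"type":"number"},"grip_force":{"type":"number"}},"required":["delta_pos","rot"]}

```bash
mkdir -p pics
python3 - <<'E'
from rig import r
import cv2,numpy as np
np.set_printoptions(precision=4,suppress=True)
for n in("top","scene"):
    im=r.grab_frame(n);cv2.imwrite(f"pics/{n}0.png",im)
    c=r.camera_info(n);print(n,c["fx"],c["fy"],c["cx"],c["cy"]);print(np.array(c["pose"]))
    for t in("block","stage_seat","station","t_handle","reader","cooler"):
        for d in r.recognise(t,n)[:3]:print(t,np.round(d["box"],1),round(d["p"],2))
print(r.sense(),r.tips_ahead);print(r.camera_info("wrist"))
E
```

```text
top 540.2889078097728 540.2889078097728 270.5781390061271 208.09785159515295
[[   0.0067   -0.9839    0.1785  285.8499]
 [  -0.9999   -0.0082   -0.0081   14.7249]
 [   0.0094   -0.1784   -0.9839 1482.6963]
 [   0.        0.        0.        1.    ]]
block [375.5 190.5 423.7 224.2] 0.62
block [378.7 243.4 408.9 285.6] 0.58
stage_seat [203.8 153.7 249.2 224.1] 0.85
station [170.5 154.2 287.2 232.7] 0.73
t_handle [225.1 201.9 233.3 222.3] 0.49
reader [179.1 255.3 216.8 291.7] 0.86
reader [281.3 148.1 318.9 193.6] 0.76
reader [375.5 188.7 421.4 223.8] 0.29
cooler [137.3 173.1 166.8 212.6] 0.9
cooler [434.  267.3 460.9 289.8] 0.2
scene 405.0785929157409 405.0785929157409 279.44131176707197 211.33304071232743
[[  -0.8674    0.4028   -0.2922  891.7592]
 [   0.4975    0.6853   -0.5319  606.6512]
 [  -0.014    -0.6067   -0.7948 1000.4021]
 [   0.        0.        0.        1.    ]]
block [209.9 137.6 248.8 173.3] 0.77
block [256.4 128.  294.2 157.3] 0.71
block [304.6 235.8 316.  246.8] 0.59
stage_seat [254.1 238.2 317.1 295.6] 0.81
stage_seat [235.  213.7 350.3 329.4] 0.21
station [234.3 211.
[... 293 characters left out ...]
0001, 0.0001, 0.0005, 0.0013]), 'joint_efforts': array([ -0.0019, -60.5008, -34.2384,   0.    ,   0.0011,  -0.    ]), 'eef_pos': array([211.848 , 588.0067, 256.2949]), 'tcp_rot': array([3.1416, 0.    , 2.7958]), 'contact_force': array([ 0.1797,  0.0731, -0.4162]), 'wrist_torque': array([-0.0012,  0.0051,  0.0188]), 'grasp_force': 0.0, 'opening': 0.9982056116507235} 25.0
{'fx': 301.5524279290997, 'fy': 301.5524279290997, 'cx': 281.12912617148123, 'cy': 208.2435134098153, 'hand_eye': array([[  -0.0002,   -0.9489,   -0.3155,   80.946 ],
       [   1.    ,   -0.0001,   -0.0005,    0.4688],
       [   0.0005,   -0.3155,    0.9489, -116.3623],
       [   0.    ,    0.    ,    0.    ,    1.    ]])}
```

Run:
```python
import cv2
im=cv2.imread("pics/top0.png")[140:310,120:480]
cv2.imwrite("pics/top0c.png",cv2.resize(im,(800,378),interpolation=cv2.INTER_CUBIC))
```

```text
(no output)
```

View pics/top0c.png

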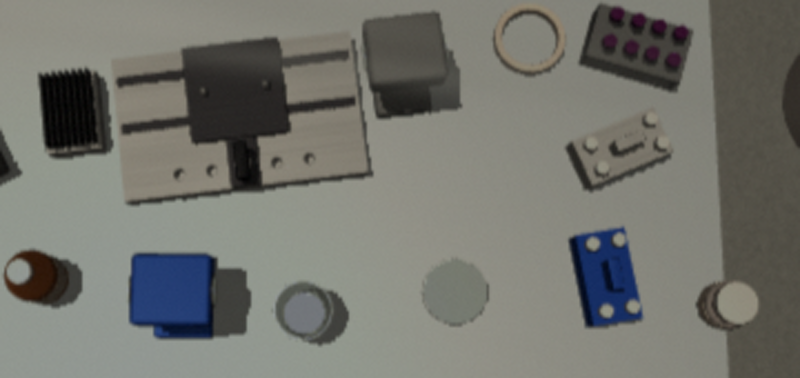

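View pics/scene0.png

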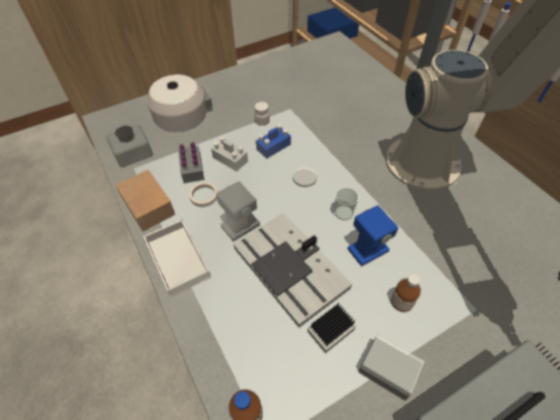

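The top view (crop) shows the grey block with its fin at (630,141), the blue decoy below it, the stage pegs at (204,91) and (266,85), the handle at (244,160), and the grey reader to the right of the bed (world -y). The blue reader is a decoy.

```bash
cat > h.py <<'E'
import numpy as np,cv2
from scipy.spatial.transform import Rotation as R
from rig import r
np.set_printoptions(precision=2,suppress=True)
def tool():
    s=r.sense();T=np.eye(4);T[:3,:3]=R.from_euler("xyz",s["tcp_rot"]).as_matrix();T[:3,3]=s["eef_pos"];return T
def cam(n,T=None):
    c=r.camera_info(n);P=T@np.array(c["hand_eye"]) if n=="wrist" else np.array(c["pose"]);return c,P
def ray(n,uv,z,T=None):
    c,P=cam(n,T);d=P[:3,:3]@np.array([(uv[0]-c["cx"])/c["fx"],(uv[1]-c["cy"])/c["fy"],1])
    return P[:3,3]+d*(z-P[2,3])/d[2]
def proj(n,p,T=None):
    c,P=cam(n,T);q=P[:3,:3].T@(np.array(p)-P[:3,3]);return np.array([c["fx"]*q[0]/q[2]+c["cx"],c["fy"]*q[1]/q[2]+c["cy"]])
def goal(p,yaw):  # delta in tool axes to reach TCP p (mm) pointing down with tool yaw
    T=tool();Rg=R.from_euler("xyz",[np.pi,0,yaw]).as_matrix()
    return "d(m)",np.round(T[:3,:3].T@(np.array(p)-T[:3,3])/1000,4),"rot(deg)",np.round(R.from_matrix(T[:3,:3].T@Rg).as_rotvec(degrees=True),2)
E
python3 - <<'E'
from h import *
k=lambda u,v:(120+u*360/800,140+v*170/378)
for n,p,z in(("pegL",(204,91),58),("pegR",(266,85),58),("handle",(244,158),84),("fin",(630,141),81),("c1",(590,143),67),("c2",(652,118),67),("c3",(602,168),67),("c4",(663,143),67),("bedTL",(113,60),30),("bedTR",(350,35),30),("bedBL",(127,202),30),("bedBR",(370,176),30)):print(n,ray("top",k(*p),z))
E
```

```text
pegL [617.54 162.29  58.  ]
pegR [625.69  87.08  58.  ]
handle [530.74 110.26  84.  ]
fin [ 555.64 -348.61   81.  ]
c1 [ 555.48 -303.94   67.  ]
c2 [ 586.82 -379.92   67.  ]
c3 [ 525.13 -317.39   67.  ]
c4 [ 556.22 -391.94   67.  ]
bedTL [662.6  279.37  30.  ]
bedTR [697.52 -15.51  30.  ]
bedBL [484.62 255.3   30.  ]
bedBR [519.1  -40.81  30.  ]
```

Run:
```python
from h import *
print(goal((600,120,260),1.687))
```

```text
('d(m)', array([-0.52, -0.31, -0.  ]), 'rot(deg)', array([ 0.  ,  0.  , 63.53]))
```

Call:
{"api": "carry_out", "payload": {
  "delta_pos": [
    [-0.52, -0.31, 0],
    [-0.52, -0.31, 0],
    [-0.52, -0.31, 0],
    [-0.52, -0.31, 0],
    [-0.52, -0.31, 0],
    [-0.52, -0.31, 0],
    [-0.52, -0.31, 0],
    [-0.52, -0.31, 0]
  ],
  "rot": [
    [0, 0, 63.5],
    [0, 0, 63.5],
    [0, 0, 63.5],
    [0, 0, 63.5],
    [0, 0, 63.5],
    [0, 0, 63.5],
    [0, 0, 63.5],
    [0, 0, 63.5]
  ],
  "claw": 0.05
}}

```text
clock: 1.7
eef_pos: [530.3, 199.8, 256.6]
tcp_rot: [3.141, -0.0, 1.687]
contact_force: [0.9, 1.2, 0.2]
opening: 0.583
grasp_force: 0.0
```

Run:
```python
from h import *
print(tool()); print(goal((600,120,260),1.687))
```

```text
[[ -0.12   0.99   0.   530.32]
 [  0.99   0.12   0.   199.83]
 [  0.     0.    -1.   256.61]
 [  0.     0.     0.     1.  ]]
('d(m)', array([-0.09,  0.06, -0.  ]), 'rot(deg)', array([ 0.04, -0.02,  0.02]))
```

Call:
{"api": "carry_out", "payload": {
  "delta_pos": [
    [-0.09, 0.06, 0],
    [-0.09, 0.06, 0],
    [-0.09, 0.06, 0],
    [-0.09, 0.06, 0]
  ],
  "rot": [
    [0, 0, 0],
    [0, 0, 0],
    [0, 0, 0],
    [0, 0, 0]
  ]
}}

```text
clock: 2.2
eef_pos: [598.7, 119.4, 256.1]
tcp_rot: [-3.141, -0.0, 1.687]
contact_force: [-0.5, -0.3, 0.7]
opening: 0.588
grasp_force: 0.0
```

Run:
```python
from h import *
T=tool();im=r.grab_frame("wrist");np.save("T1.npy",T);cv2.imwrite("pics/w1.png",im);print(T)
for t in("stage_seat","t_handle"):
    for d in r.recognise(t,"wrist")[:2]:print(t,np.round(d["box"],1),d["p"])
for p in((617,162,58),(626,87,58)):print(proj("wrist",p,T))
```

```text
[[ -0.12   0.99  -0.   598.71]
 [  0.99   0.12   0.   119.38]
 [  0.    -0.    -1.   256.07]
 [  0.     0.     0.     1.  ]]
stage_seat [191.7 121.9 360.1 225.2] 0.9
t_handle [193.8 175.6 238.8 198.7] 0.65
[303.38 150.  ]
[302.05 218.63]
```

View pics/w1.png

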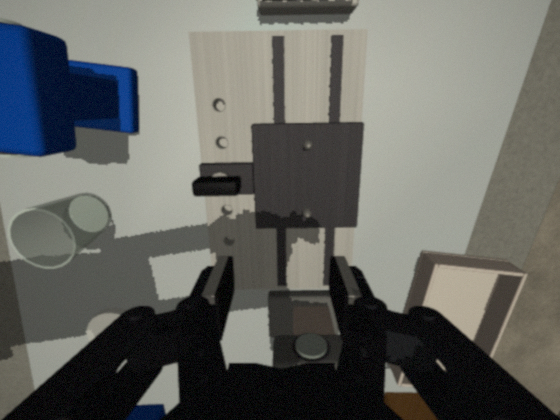

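The pegs are at about (308,146) and (307,214). The lock holes are at (219,104), (222,142), (227,209) and (229,240), the handle is at (217,187), and the grey reader is towards the bottom at (312,346). I'll refine the pegs and holes.

Run:
```python
from h import *
im=cv2.imread("pics/w1.png");T=np.load("T1.npy");g=cv2.cvtColor(im,6).astype(float)
pk=[]
for u,v in((308,146),(307,214)):
    w=g[v-9:v+10,u-9:u+10];b=np.median(w);ww=np.clip(w-b-10,0,None);yy,xx=np.mgrid[v-9:v+10,u-9:u+10]
    q=((ww*xx).sum()/ww.sum(),(ww*yy).sum()/ww.sum());pk.append(ray("wrist",q,56,T));print("peg",q,pk[-1],w.max(),b)
d=pk[0]-pk[1];print("len",np.hypot(*d[:2]),"yaw",np.arctan2(-d[0],d[1]),"mid",(pk[0]+pk[1])/2)
L=ray("wrist",(219,104),30,T);M=ray("wrist",(229,240),30,T);d=L-M
print("holes",L,M,np.hypot(*d[:2]),np.arctan2(-d[0],d[1]),(L+M)/2)
print("handle",ray("wrist",(217,184),84,T))
big=cv2.resize(im[90:260,180:380],(800,680),interpolation=cv2.INTER_CUBIC)
cv2.imwrite("pics/w1c.png",cv2.resize(big,(700,595)))
```

```text
peg (np.float64(308.102994011976), np.float64(144.6754491017964)) [621.26 167.72  56.  ] 128.0 61.0
peg (np.float64(307.08833151581246), np.float64(213.54961832061068)) [630.97  92.9   56.  ] 119.0 55.0
len 75.45191825209142 yaw 0.12911265908570876 mid [626.12 130.31  56.  ]
holes [522.67 196.56  30.  ] [543.13  38.42  30.  ] 159.45421449671903 0.1286636957579697 [532.9  117.49  30.  ]
handle [535.07 122.6   84.  ]
```

View pics/w1c.png

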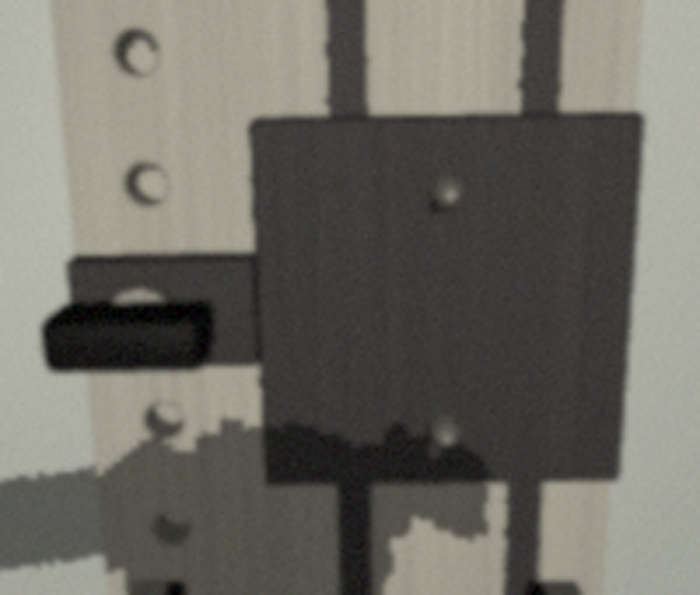

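The pegs come out 75.5–76 mm apart and agree with the lock holes. So the station yaw is 0.129 and the seat is near (626.5,130). Next I go to the block.

Run:
```python
from h import *
print(goal((560,-345,256),1.975))
```

```text
('d(m)', array([-0.46, -0.09,  0.  ]), 'rot(deg)', array([ -0.01,  -0.01, -16.39]))
```

Call:
{"api": "carry_out", "payload": {
  "delta_pos": [
    [-0.456, -0.093, 0],
    [-0.456, -0.093, 0],
    [-0.456, -0.093, 0],
    [-0.456, -0.093, 0],
    [-0.456, -0.093, 0],
    [-0.456, -0.093, 0],
    [-0.456, -0.093, 0],
    [-0.456, -0.093, 0]
  ],
  "rot": [
    [0, 0, -16.4],
    [0, 0, -16.4],
    [0, 0, -16.4],
    [0, 0, -16.4],
    [0, 0, -16.4],
    [0, 0, -16.4],
    [0, 0, -16.4],
    [0, 0, -16.4]
  ]
}}

```text
clock: 3.35
eef_pos: [559.6, -346.5, 256.5]
tcp_rot: [3.142, 0.001, 1.973]
contact_force: [-0.0, 1.0, 0.5]
opening: 0.585
grasp_force: 0.0
```

Call:
{"api": "carry_out", "payload": {
  "delta_pos": [
    [0, 0, 0.04],
    [0, 0, 0.04],
    [0, 0, 0.04]
  ],
  "rot": [
    [0, 0, 0],
    [0, 0, 0],
    [0, 0, 0]
  ]
}}

```text
clock: 3.72
eef_pos: [560.5, -343.7, 217.3]
tcp_rot: [3.141, 0.0, 1.975]
contact_force: [-0.1, 1.5, 0.9]
opening: 0.583
grasp_force: 0.0
```

Run:
```python
from h import *
T=tool();im=r.grab_frame("wrist");np.save("T2.npy",T);cv2.imwrite("pics/w2.png",im);print(T)
for d in r.recognise("block","wrist")[:2]:print(np.round(d["box"],1),d["p"])
g=cv2.cvtColor(im,6)
b=[int(v) for v in r.recognise("block","wrist")[0]["box"]]
cv2.imwrite("pics/w2c.png",cv2.resize(im[max(0,b[1]-20):b[3]+20,max(0,b[0]-20):b[2]+20],None,fx=3,fy=3,interpolation=2));print(b)
```

```text
[[  -0.39    0.92    0.    560.54]
 [   0.92    0.39   -0.   -343.75]
 [  -0.      0.     -1.    217.32]
 [   0.      0.      0.      1.  ]]
[249.1 136.3 308.5 246.2] 0.85
[ 58.2  55.5 203.7 155.1] 0.67
[249, 136, 308, 246]
```

View pics/w2.png

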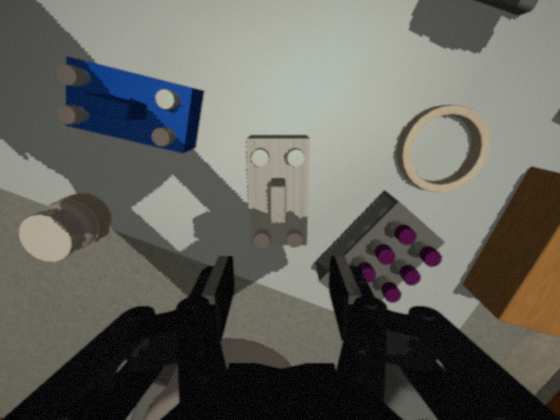

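The grey block is seen straight on, with caps at (260,157), (295,157), (262,239), (295,239) and fin at about (278,200). I'll fit the caps and fin.

Run:
```python
from h import *
im=cv2.imread("pics/w2.png");T=np.load("T2.npy");g=cv2.cvtColor(im,6)
c=[ray("wrist",q,67,T) for q in((260,157),(295,157),(262,239),(294.5,239))]
c=np.array(c);m=c.mean(0);d=(c[0]+c[1]-c[2]-c[3])/2;e=(c[1]-c[0]+c[3]-c[2])/2
print(m,np.hypot(*d[:2]),np.hypot(*e[:2]),"yaw",np.arctan2(-d[0],d[1]),np.arctan2(e[1],e[0]))
b=[ray("wrist",q,45,T) for q in((246,139),(309,139))];print(b,np.hypot(*(b[1]-b[0])[:2]),"edge yaw",np.arctan2(*(b[1]-b[0])[[1,0]]))
cv2.imwrite("pics/w2c.png",cv2.resize(im[130:252,240:316],None,fx=4.8,fy=4.8,interpolation=cv2.INTER_CUBIC))
```

```text
[ 557.85 -344.13   67.  ] 78.92439619257692 31.115196906584323 yaw 0.4094312088758956 0.4040124462041183
[array([ 509.53, -307.27,   45.  ]), array([ 563.82, -284.05,   45.  ])] 59.045909329096716 edge yaw 0.4040494584078458
```

View pics/w2c.png

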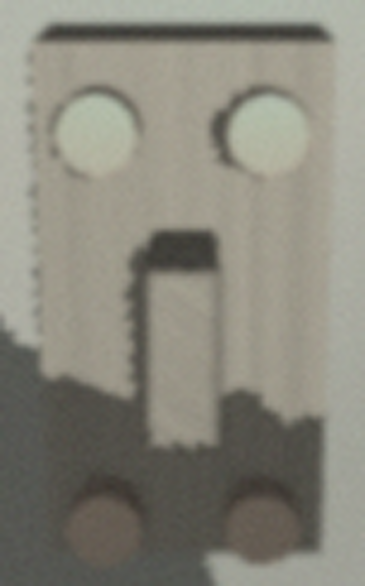

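Run:
```python
from h import *
T=np.load("T2.npy")
c=np.array([ray("wrist",q,67,T) for q in((260.2,157.7),(295.8,157.7),(261.9,240.4),(295,240.4))])
m=c.mean(0);d=(c[0]+c[1]-c[2]-c[3])/2
f=np.array([ray("wrist",q,81,T) for q in((278.3,186.2),(278.3,222.7))]);print("fin",f,f.mean(0),np.linalg.norm(f[0]-f[1]))
print("caps",m,np.linalg.norm(d),np.arctan2(-d[0],d[1]))
print(goal((558,-344.5,77),np.pi/2+.404))
```

```text
fin [[ 551.86 -328.74   81.  ]
 [ 565.02 -359.77   81.  ]] [ 558.44 -344.25   81.  ] 33.70611946280491
caps [ 558.55 -344.97   67.  ] 79.78324130169159 0.4062373516191062
('d(m)', array([ 0.  , -0.  ,  0.14]), 'rot(deg)', array([0.07, 0.11, 0.  ]))
```

Call:
{"api": "carry_out", "payload": {
  "delta_pos": [
    [0, -0.0023, 0.06],
    [0, -0.0023, 0.11],
    [0, -0.0023, 0.13],
    [0, -0.0023, 0.141],
    [0, -0.0023, 0.141],
    [0, -0.0023, 0.141]
  ],
  "rot": [
    [0, 0, 0],
    [0, 0, 0],
    [0, 0, 0],
    [0, 0, 0],
    [0, 0, 0],
    [0, 0, 0]
  ],
  "grip_force": 60
}}

```text
clock: 4.62
eef_pos: [558.9, -346.1, 77.1]
tcp_rot: [3.14, 0.002, 1.974]
contact_force: [0.2, -1.4, -0.7]
opening: 0.586
grasp_force: 0.0
```

Call:
{"api": "carry_out", "payload": {
  "delta_pos": [
    [0, 0, 0],
    [0, 0, 0],
    [0, 0, 0],
    [0, 0, 0],
    [0, 0, 0],
    [0, 0, 0]
  ],
  "rot": [
    [0, 0, 0],
    [0, 0, 0],
    [0, 0, 0],
    [0, 0, 0],
    [0, 0, 0],
    [0, 0, 0]
  ],
  "claw": 0.0
}}

```text
clock: 5.38
eef_pos: [558.0, -345.8, 76.1]
tcp_rot: [3.141, 0.001, 1.974]
contact_force: [-1.3, 0.2, 7.0]
opening: 0.153
grasp_force: 60.0
```

Call:
{"api": "carry_out", "payload": {
  "delta_pos": [
    [0, 0, -0.02],
    [0, 0, -0.06],
    [0, 0, -0.12],
    [0, 0, -0.184],
    [0, 0, -0.184],
    [0, 0, -0.184]
  ],
  "rot": [
    [0, 0, 0],
    [0, 0, 0],
    [0, 0, 0],
    [0, 0, 0],
    [0, 0, 0],
    [0, 0, 0]
  ]
}}

```text
clock: 6.12
eef_pos: [557.1, -345.0, 258.9]
tcp_rot: [-3.141, -0.001, 1.974]
contact_force: [-0.7, 0.7, -6.1]
opening: 0.154
grasp_force: 59.1
```

Run:
```python
from h import *
T=tool();im=r.grab_frame("wrist");np.save("T3.npy",T);cv2.imwrite("pics/w3.png",im);print(T)
print(goal((626.5,130,260),np.pi/2+.129), goal((626.5,130,260),np.pi/2+.129)[1]*1000)
```

```text
[[  -0.39    0.92   -0.    557.1 ]
 [   0.92    0.39    0.   -344.97]
 [   0.     -0.     -1.    258.93]
 [   0.      0.      0.      1.  ]]
('d(m)', array([ 0.41,  0.25, -0.  ]), 'rot(deg)', array([-0.13, -0.14, 15.7 ])) [409.3 250.4  -1.8]
```

View pics/w3.png

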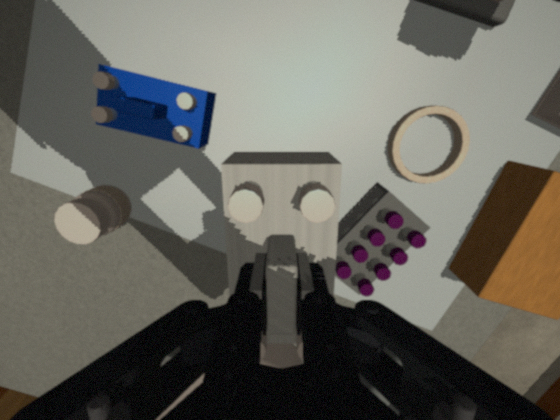

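The block is held straight, with its far caps at (246,206) and (318,206). I'll use those caps to find the camera bias and the block's offset in the tool.

Run:
```python
from h import *
I=np.eye(4)
im=cv2.imread("pics/w3.png");g=cv2.cvtColor(im,6)
q=[]
for u,v in((246,206),(318,206)):
    roi=cv2.GaussianBlur(g,(3,3),0)[v-26:v+27,u-30:u+31]
    c=cv2.HoughCircles(roi,cv2.HOUGH_GRADIENT,1,50,param1=60,param2=8,minRadius=13,maxRadius=22);print(c[0,0]);q.append(c[0,0,:2]+[u-30,v-26])
c=[ray("wrist",p,9,I) for p in q];print(q,c,"sep",np.linalg.norm(c[1]-c[0]),(c[0]+c[1])/2)
b=[ray("wrist",p,31,I) for p in((223,164),(341,164))];print("edge",b,np.mean(b,0))
```

```text
[28.5 26.5 17. ]
[28.5 25.5 16.9]
[array([244.5, 206.5]), array([316.5, 205.5])] [array([ 40.4 , -15.67,   9.  ]), array([40.85, 15.8 ,  9.  ])] sep 31.47162584521909 [40.63  0.07  9.  ]
edge [array([ 55.18, -28.19,  31.  ]), array([55.16, 29.75, 31.  ])] [55.17  0.78 31.  ]
```

Call:
{"api": "carry_out", "payload": {
  "delta_pos": [
    [0.4086, 0.25, 0],
    [0.4086, 0.25, 0],
    [0.4086, 0.25, 0],
    [0.4086, 0.25, 0],
    [0.4086, 0.25, 0],
    [0.4086, 0.25, 0],
    [0.4086, 0.25, 0],
    [0.4086, 0.25, 0]
  ],
  "rot": [
    [0, 0, 2],
    [0, 0, 4],
    [0, 0, 6],
    [0, 0, 8],
    [0, 0, 10],
    [0, 0, 12],
    [0, 0, 14],
    [0, 0, 15.7]
  ]
}}

```text
clock: 7.18
eef_pos: [626.3, 131.1, 256.6]
tcp_rot: [-3.137, -0.0, 1.7]
contact_force: [1.0, -0.8, -5.3]
opening: 0.153
grasp_force: 59.6
```

Call:
{"api": "carry_out", "payload": {
  "delta_pos": [
    [0, 0, 0],
    [0, 0, 0.03],
    [0, 0, 0.07],
    [0, 0, 0.1],
    [0, 0, 0.11],
    [0, 0, 0.11],
    [0, 0, 0.11],
    [0, 0, 0.11]
  ],
  "rot": [
    [0, 0, 0],
    [0, 0, 0],
    [0, 0, 0],
    [0, 0, 0],
    [0, 0, 0],
    [0, 0, 0],
    [0, 0, 0],
    [0, 0, 0]
  ]
}}

```text
clock: 8.18
eef_pos: [628.3, 128.5, 150.6]
tcp_rot: [3.14, -0.0, 1.7]
contact_force: [0.7, -0.5, -5.6]
opening: 0.151
grasp_force: 59.5
```

Run:
```python
from h import *
import time
s=r.sense();print(s["eef_pos"],s["tcp_rot"],s["contact_force"],s["clock"])
g=goal((626.5,129.2,119.6),np.pi/2+.129);print(g[1]*1000,g[3])
T=tool();im=r.grab_frame("wrist");cv2.imwrite("pics/w4.png",im)
q=[ray("wrist",p,76.1-67,np.eye(4)) for p in((244.5,206.5),)]
# predict where handle/hole points would be: holes given seat estimate
y=np.array([-np.sin(.129),np.cos(.129),0]);x=np.array([y[1],-y[0],0]);o=np.array([626.5,129.8,0])-30*x
for k in(80,40,-40,-80):print(k,proj("wrist",o-65*x+k*y+[0,0,30],T))
cv2.imwrite("pics/w4c.png",cv2.resize(im[:300,60:460],(800,600),interpolation=cv2.INTER_CUBIC))
```

```text
[628.3  128.5  150.62] [ 3.14 -0.    1.7 ] [ 0.7  -0.5  -5.57] 8.175
[ 0.9 -1.8 31. ] [ 0.12 -0.01 -0.  ]
80 [150.72 107.78]
40 [157.67 161.37]
-40 [169.58 253.07]
-80 [174.71 292.61]
```

View pics/w4c.png

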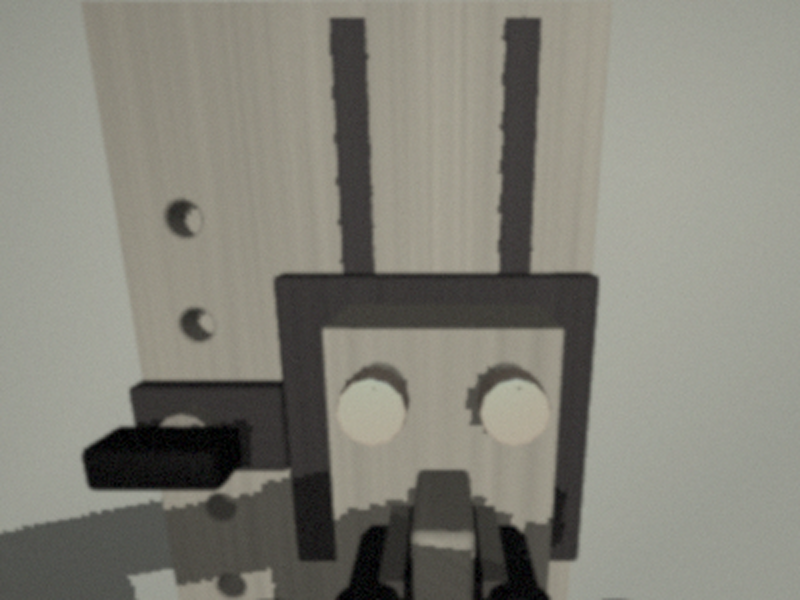

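Run:
```python
from h import *
I=np.eye(4);px=lambda u,v:(60+u/2,v/2)
s=150.6
pl=np.array([ray("wrist",px(*p),s-43.5,I) for p in((276,277),(598,277))]);print("plate far edge",pl,pl.mean(0),pl[1]-pl[0])
pb=np.array([ray("wrist",px(*p),s-43.5,I) for p in((300,560),(578,560))]);print("plate near",pb,pb.mean(0))
bl=np.array([ray("wrist",px(*p),76.1-45,I) for p in((322,329),(564,329))]);print("block",bl,bl.mean(0))
cp=np.array([ray("wrist",px(*p),76.1-67,I) for p in((372,411),(515,411))]);print("caps",cp.mean(0),cp[1]-cp[0])
h=np.array([ray("wrist",px(*p),s-30,I) for p in((184,218),(198,324),(221,507),(231,583))]);print("holes",h,h.mean(0)+[0,95,0])
```

```text
plate far edge [[ 60.36 -60.01 107.1 ]
 [ 60.33  56.75 107.1 ]] [ 60.34  -1.63 107.1 ] [ -0.03 116.75   0.  ]
plate near [[-57.09 -60.08 107.1 ]
 [-57.12  57.81 107.1 ]] [-57.1   -1.14 107.1 ]
block [[ 55.   -29.29  31.1 ]
 [ 54.99  30.2   31.1 ]] [55.    0.46 31.1 ]
caps [40.92  0.54  9.1 ] [-0.01 31.26  0.  ]
holes [[ 80.64 -96.11 120.6 ]
 [ 40.97 -95.96 120.6 ]
 [-39.01 -96.19 120.6 ]
 [-77.45 -96.09 120.6 ]] [  1.29  -1.09 120.6 ]
```

Call:
{"api": "carry_out", "payload": {
  "delta_pos": [
    [0.0008, -0.0018, 0.005],
    [0.0008, -0.0018, 0.01],
    [0.0008, -0.0018, 0.013],
    [0.0008, -0.0018, 0.013]
  ],
  "rot": [
    [0, 0, 0],
    [0, 0, 0],
    [0, 0, 0],
    [0, 0, 0]
  ]
}}

```text
clock: 8.72
eef_pos: [625.4, 129.0, 135.8]
tcp_rot: [-3.141, 0.0, 1.7]
contact_force: [-0.9, 0.2, -5.7]
opening: 0.154
grasp_force: 59.6
```

Run:
```python
from h import *
g=goal((626.5,129.2,119.6),np.pi/2+.129);print(g[1]*1000,g[3],r.sense()["contact_force"])
```

```text
[ 0.1  1.1 16.2] [-0.04  0.    0.  ] [-0.93  0.2  -5.69]
```

Run:
```python
from h import *
for i in range(5):
    s=r.sense();print(s["clock"],s["eef_pos"],s["qvel"]);im=r.grab_frame("wrist")
T=tool()
g=goal((626.5,129.2,119.6),np.pi/2+.129);print(g[1]*1000)
cv2.imwrite("pics/w5c.png",cv2.resize(im[:300,60:460],(800,600),interpolation=cv2.INTER_CUBIC))
```

```text
8.725 [625.43 128.98 135.79] [-0.   -0.01 -0.01  0.    0.   -0.  ]
8.775 [625.59 128.99 136.07] [-0.   -0.01 -0.    0.   -0.    0.  ]
8.825 [625.73 128.99 136.23] [-0. -0. -0.  0. -0.  0.]
8.875 [625.79 129.01 136.34] [ 0. -0.  0. -0.  0. -0.]
8.925 [625.81 129.01 136.41] [ 0. -0. -0.  0.  0. -0.]
[ 0.1  0.7 16.8]
```

View pics/w5c.png

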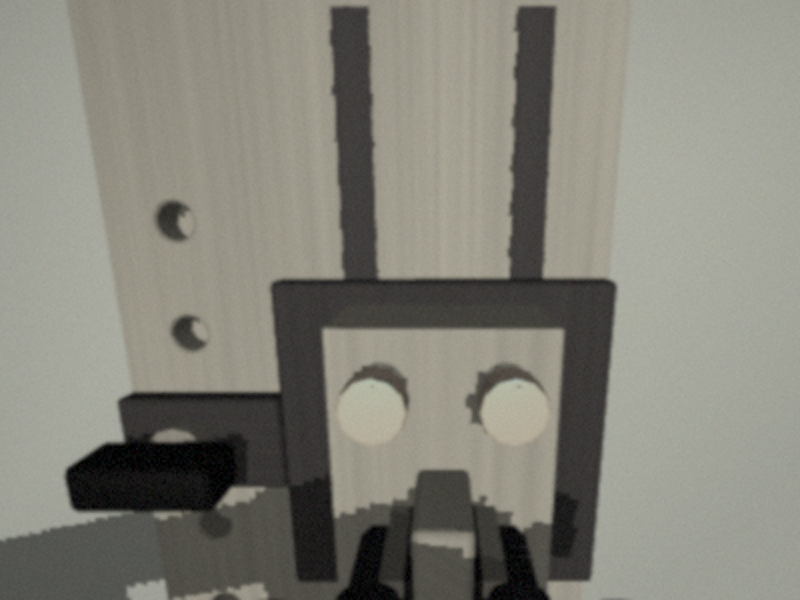

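The block is straight over the plate, with margins of 49 px on the left and 51 px on the right. I'll compute what is left.

Run:
```python
from h import *
I=np.eye(4);px=lambda u,v:(60+u/2,v/2)
s=136.3
for n,P,z in(("far",((273,283),(615,283)),s-43.5),("near",((297,580),(591,580)),s-43.5),("block",((322,329),(564,329)),31.1),("caps",((372,411),(515,411)),9.1),("holes",((176,220),(190,332),(217,523)),s-30)):
    a=np.array([ray("wrist",px(*p),z,I) for p in P]);print(n,a.tolist() if n=="holes" else a.mean(0))
```

```text
far [59.69  0.87 92.8 ]
near [-57.44   0.95  92.8 ]
block [55.    0.46 31.1 ]
caps [40.92  0.55  9.1 ]
holes [[80.02167609170829, -93.1864243720993, 106.30000000000003], [40.43063659290546, -93.51038592278273, 106.30000000000003], [-39.080129062834885, -92.86910833618897, 106.30000000000003]]
```

Call:
{"api": "carry_out", "payload": {
  "delta_pos": [
    [0.0002, 0.0007, 0.001],
    [0.0002, 0.0007, 0.003],
    [0.0002, 0.0007, 0.005],
    [0.0002, 0.0007, 0.007],
    [0.0002, 0.0007, 0.008],
    [0.0002, 0.0007, 0.008]
  ],
  "rot": [
    [0, 0, 0],
    [0, 0, 0],
    [0, 0, 0],
    [0, 0, 0],
    [0, 0, 0],
    [0, 0, 0]
  ]
}}

```text
clock: 9.72
eef_pos: [626.3, 129.3, 128.2]
tcp_rot: [-3.141, 0.0, 1.7]
contact_force: [1.4, 0.2, -5.6]
opening: 0.153
grasp_force: 59.6
```

Pegs are 6 mm inside the sockets with no contact force, so I go on down.

Call:
{"api": "carry_out", "payload": {
  "delta_pos": [
    [0, 0, 0.003],
    [0, 0, 0.005],
    [0, 0, 0.006],
    [0, 0, 0.007],
    [0, 0, 0.0078],
    [0, 0, 0.0083],
    [0, 0, 0.0083]
  ],
  "rot": [
    [0, 0, 0],
    [0, 0, 0],
    [0, 0, 0],
    [0, 0, 0],
    [0, 0, 0],
    [0, 0, 0],
    [0, 0, 0]
  ]
}}

```text
clock: 10.6
eef_pos: [626.4, 129.3, 120.0]
tcp_rot: [3.142, -0.0, 1.7]
contact_force: [-1.0, 0.8, -4.8]
opening: 0.15
grasp_force: 59.7
```

Call:
{"api": "carry_out", "payload": {
  "delta_pos": [
    [0, 0, 0.0006],
    [0, 0, 0.0012],
    [0, 0, 0.0016],
    [0, 0, 0.002],
    [0, 0, 0.002]
  ],
  "rot": [
    [0, 0, 0],
    [0, 0, 0],
    [0, 0, 0],
    [0, 0, 0],
    [0, 0, 0]
  ]
}}

```text
clock: 11.22
eef_pos: [626.5, 129.3, 119.7]
tcp_rot: [3.141, -0.0, 1.7]
contact_force: [-6.1, -2.6, 12.9]
opening: 0.153
grasp_force: 62.2
```

Call:
{"api": "carry_out", "payload": {
  "delta_pos": [
    [0, 0, -0.001],
    [0, 0, -0.001],
    [0, 0, -0.001],
    [0, 0, -0.001],
    [0, 0, -0.001]
  ],
  "rot": [
    [0, 0, 0],
    [0, 0, 0],
    [0, 0, 0],
    [0, 0, 0],
    [0, 0, 0]
  ],
  "claw": 0.04
}}

```text
clock: 11.85
eef_pos: [626.3, 129.3, 118.8]
tcp_rot: [-3.141, 0.0, 1.7]
contact_force: [0.3, -0.3, -0.8]
opening: 0.465
grasp_force: 0.0
```

Call:
{"api": "carry_out", "payload": {
  "delta_pos": [
    [0, 0, -0.02],
    [0, 0, -0.05],
    [0, 0, -0.09],
    [0, 0, -0.12],
    [0, 0, -0.12],
    [0, 0, -0.12]
  ],
  "rot": [
    [0, 0, 0],
    [0, 0, 0],
    [0, 0, 0],
    [0, 0, 0],
    [0, 0, 0],
    [0, 0, 0]
  ]
}}

```text
clock: 12.6
eef_pos: [626.1, 129.3, 239.3]
tcp_rot: [3.141, -0.0, 1.7]
contact_force: [-0.6, -0.7, -0.2]
opening: 0.47
grasp_force: 0.0
```

Run:
```python
from h import *
T=tool();im=r.grab_frame("wrist");np.save("T6.npy",T);cv2.imwrite("pics/w6.png",im);print(T)
cv2.imwrite("pics/w6c.png",cv2.resize(im[60:285,150:450],(800,600),interpolation=cv2.INTER_CUBIC))
g=goal((533,118,220),np.pi+.129);print(g[1]*1000,g[3])
```

```text
[[ -0.13   0.99   0.   626.09]
 [  0.99   0.13   0.   129.25]
 [  0.     0.    -1.   239.3 ]
 [  0.     0.     0.     1.  ]]
[  0.8 -93.5  18.7] [ -0.05  -0.04 -90.  ]
```

View pics/w6c.png

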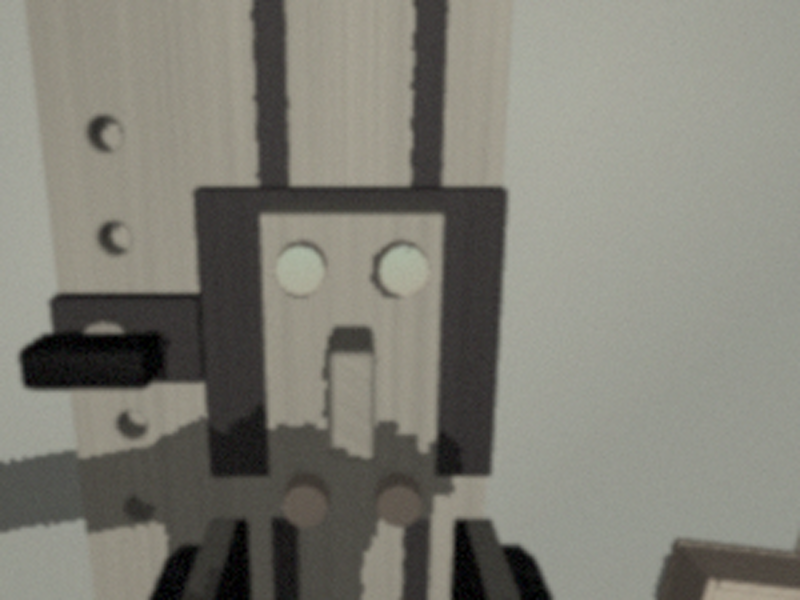

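The block sits straight on the plate and the gripper is clear of it. Next is the T-handle, at about (532.5,117.6).

Call:
{"api": "carry_out", "payload": {
  "delta_pos": [
    [0.0005, -0.094, 0],
    [0.0005, -0.094, 0],
    [0.0005, -0.094, 0],
    [0.0005, -0.094, 0],
    [0.0005, -0.094, 0],
    [0.0005, -0.094, 0],
    [0.0005, -0.094, 0],
    [0.0005, -0.094, 0]
  ],
  "rot": [
    [0, 0, -10],
    [0, 0, -20],
    [0, 0, -30],
    [0, 0, -40],
    [0, 0, -50],
    [0, 0, -60],
    [0, 0, -70],
    [0, 0, -80]
  ]
}}

```text
clock: 13.65
eef_pos: [532.4, 117.5, 237.9]
tcp_rot: [-3.141, -0.002, 3.102]
contact_force: [-0.7, 0.0, -0.5]
opening: 0.472
grasp_force: 0.0
```

Call:
{"api": "carry_out", "payload": {
  "delta_pos": [
    [0, 0, 0.02],
    [0, 0, 0.05],
    [0, 0, 0.08],
    [0, 0, 0.08],
    [0, 0, 0.08]
  ],
  "rot": [
    [0, 0, -10],
    [0, 0, -10],
    [0, 0, -10],
    [0, 0, -10],
    [0, 0, -10]
  ]
}}

```text
clock: 14.28
eef_pos: [533.2, 117.7, 159.4]
tcp_rot: [3.142, -0.0, -3.013]
contact_force: [-0.2, -0.6, 0.4]
opening: 0.466
grasp_force: 0.0
```

Run:
```python
from h import *
T=tool();im=r.grab_frame("wrist");print(T)
for d in r.cut_out("t_handle","wrist")[:2]:
    b=d["box"];print(b,d["p"])
    c,_,a=cv2.minAreaRect(np.argwhere(d["mask"])[:,::-1].astype(np.float32));print(c,_,a)
s=np.array([532.5,117.6,0]);y=np.array([-.1286,.9917,0]);x=np.array([.9917,.1286,0])
for i in(-23,23):
    for j in(-8,8):print(i,j,proj("wrist",s+i*x+j*y+[0,0,84],T),proj("wrist",s+i*x+j*y+[0,0,58],T))
g=goal((532.5,117.6,85),np.pi+.129);print(g[1]*1000,g[3])
```

```text
[[ -0.99  -0.13  -0.   533.24]
 [ -0.13   0.99  -0.   117.73]
 [  0.     0.    -1.   159.39]
 [  0.     0.     0.     1.  ]]
[269.2, 188.6, 291.6, 259.8] 0.9
(280.5, 223.0) (68.0, 23.0) 90.0
[100.6, 168.6, 460.9, 315.8] 0.36
(280.0, 244.0) (146.0, 358.0) 90.0
-23 -8 [268.61 198.66] [270.   188.72]
-23 8 [292.74 198.66] [291.48 188.71]
23 -8 [269.47 260.7 ] [270.69 244.96]
23 8 [291.97 260.7 ] [290.87 244.95]
[ 1.4 -0.1 75.1] [ 0.01  0.09 -0.  ]
```

Call:
{"api": "carry_out", "payload": {
  "delta_pos": [
    [0.001, 0, 0.03],
    [0.001, 0, 0.055],
    [0.001, 0, 0.068],
    [0.001, 0, 0.0745],
    [0.001, 0, 0.0745],
    [0.001, 0, 0.0745]
  ],
  "rot": [
    [0, 0, 0],
    [0, 0, 0],
    [0, 0, 0],
    [0, 0, 0],
    [0, 0, 0],
    [0, 0, 0]
  ],
  "grip_force": 50
}}

```text
clock: 15.12
eef_pos: [532.6, 117.7, 85.3]
tcp_rot: [3.141, 0.001, -3.013]
contact_force: [0.9, 0.2, 0.4]
opening: 0.466
grasp_force: 0.0
```

Call:
{"api": "carry_out", "payload": {
  "delta_pos": [
    [0, 0, 0],
    [0, 0, 0],
    [0, 0, 0],
    [0, 0, 0],
    [0, 0, 0],
    [0, 0, 0]
  ],
  "rot": [
    [0, 0, 0],
    [0, 0, 0],
    [0, 0, 0],
    [0, 0, 0],
    [0, 0, 0],
    [0, 0, 0]
  ],
  "claw": 0.0
}}

```text
clock: 15.88
eef_pos: [532.4, 117.7, 85.2]
tcp_rot: [3.141, 0.001, -3.013]
contact_force: [-0.5, -1.0, 4.6]
opening: 0.175
grasp_force: 51.0
```

Call:
{"api": "carry_out", "payload": {
  "delta_pos": [
    [0, 0, -0.004],
    [0, 0, -0.008],
    [0, 0, -0.012],
    [0, 0, -0.0155],
    [0, 0, -0.0155],
    [0, 0, -0.0155]
  ],
  "rot": [
    [0, 0, 0],
    [0, 0, 0],
    [0, 0, 0],
    [0, 0, 0],
    [0, 0, 0],
    [0, 0, 0]
  ]
}}

```text
clock: 16.62
eef_pos: [532.3, 117.6, 100.0]
tcp_rot: [3.142, 0.001, -3.013]
contact_force: [4.8, 1.3, -6.5]
opening: 0.172
grasp_force: 49.5
```

Call:
{"api": "carry_out", "payload": {
  "delta_pos": [
    [0, -0.004, 0],
    [0, -0.01, 0],
    [0, -0.018, 0],
    [0, -0.026, 0],
    [0, -0.033, 0],
    [0, -0.038, 0],
    [0, -0.04, 0],
    [0, -0.04, 0]
  ],
  "rot": [
    [0, 0, 0],
    [0, 0, 0],
    [0, 0, 0],
    [0, 0, 0],
    [0, 0, 0],
    [0, 0, 0],
    [0, 0, 0],
    [0, 0, 0]
  ]
}}

```text
clock: 17.62
eef_pos: [537.5, 77.4, 100.0]
tcp_rot: [-3.141, 0.0, -3.013]
contact_force: [4.5, -0.7, -6.3]
opening: 0.176
grasp_force: 49.4
```

Run:
```python
from h import *
for i in range(3):r.grab_frame("wrist")
s=r.sense();print(s["eef_pos"],s["contact_force"],s["grasp_force"])
p=s["eef_pos"][:2]-np.array([532.4,117.7]);print("slide",p@np.array([-.1286,.9917]),p@np.array([.9917,.1286]))
```

```text
[537.51  77.38 100.02] [ 5.21 -0.96 -7.32] 49.37738478183746
slide -40.64677315023637 -0.12085694224651422
```

Slid 40.6 mm (a hole is 40 mm, play is 1.5). Lower the pin.

Call:
{"api": "carry_out", "payload": {
  "delta_pos": [
    [0, 0.0005, 0.003],
    [0, 0.0005, 0.006],
    [0, 0.0005, 0.009],
    [0, 0.0005, 0.012],
    [0, 0.0005, 0.014],
    [0, 0.0005, 0.0155],
    [0, 0.0005, 0.0155],
    [0, 0.0005, 0.0155]
  ],
  "rot": [
    [0, 0, 0],
    [0, 0, 0],
    [0, 0, 0],
    [0, 0, 0],
    [0, 0, 0],
    [0, 0, 0],
    [0, 0, 0],
    [0, 0, 0]
  ]
}}

```text
clock: 18.77
eef_pos: [537.5, 78.3, 85.2]
tcp_rot: [-3.141, 0.001, -3.013]
contact_force: [2.4, -2.1, 6.0]
opening: 0.175
grasp_force: 51.1
```

Run:
```python
from h import *
for i in range(4):r.grab_frame("top")
for t in("block","t_handle"):
    for d in r.recognise(t,"top")[:2]:print(t,np.round(d["box"],1),d["p"])
s=r.sense();print(s["eef_pos"],s["contact_force"],s["grasp_force"],s["clock"])
print(r.sign_off())
```

```text
block [378.  241.9 407.6 284. ] 0.83
[537.48  78.34  85.17] [ 1.38 -0.86  6.02] 51.13662242889404 19.075
the job is handed in; nothing more can be done
None
```

I handed the job in at 19.1 s, with no verdict returned: the block sat flat on the pegs when last seen, before the slide. The stage moved one hole towards the grey reader, and by height and force the pin is home, with the T-handle gripped at about 51 N.

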